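# Clear the finished painting off the T-slot board

### The arm

A 7-joint arm with a two-finger parallel gripper is mounted at the origin on the work surface. World frame = base frame: x ahead of the robot, y to its left, z up, the work surface at z = 0. Lengths are in m, angles in rad, forces in N, time in s.
With the tool pointing down it reaches from about 0.4 to 0.85 m from the base axis. Payload 10.4 kg.
Tool frame: the origin (TCP) lies at the very end of the fingers, on their centre line; the grasp point (between the pads) lies r.tcp_to_grasp behind it (r.tcp_to_grasp is the distance from the TCP to the grasp point, in m); z points along the fingers, y is the line along which they close (so a half turn about z gives the same grasp; the last joint's range is limited). The gripper opens to 87 mm and grips with 3 to 60 N. Pads are 19 mm wide; open, the fingers measure 117 mm over their backs; the gripper's body (75 mm by 190 mm) begins 51 mm behind the grasp point.
Start: joints at [-0.023, 0.332, -0.065, 1.46, 0.022, 1.35, -0.088], TCP at [0.625, 0, 0.223] pointing down, gripper open.
Joint ranges: [-2.6, 2.6], [-0.5, 2.12], [-1.47, 1.34], [0.16, 2.42], [-1.27, 4.41], [0.06, 2.06], [-2.6, 2.6]. Speed limits (rad/s): [2.22, 2.22, 2.79, 2.79, 3.14, 3.14, 3.14].

### API

Orientations are given as a unit quaternion [x, y, z, w].
In Python, from bench import monitor, cams, ticket, r gives the robot as it stands.
- The arm moves only by the shell command python3 -m crank 'ROWS' [OPENING] [FORCE]. ROWS is a JSON object whose one key "steps" holds a list of rows, each a list of 2 entries, a list of its own where there are three numbers: the shift along the world's x, y, z in units of 25 mm (1.0 is 25 mm), then the turn, a rotation vector about the world's x, y, z in units of 5 degrees (1.0 is 5 degrees). In form: {"steps": [[[x, y, z], [ax, ay, az]], ...]}. A call has 1 to 10 rows; each row shifts and turns the commanded pose from where the row before left it; what a row does not reach is not made up. A row lasts 1/12 s, in which the tool goes at most 41.7 mm and 7.16 degrees, less where a joint would pass 70% of its speed; a pose out of reach is approached as far as the arm can. A call is refused whole if a number of a shift passes 1 or a number of a turn 1, either way. A call with a gripper value outside its range is refused whole. OPENING is the finger opening in mm, from 0 to 87, set as the call begins (- or left out, the last holds). The fingers move at their own pace and stop on an object; FORCE is the grip in N (left out, the last holds). Time passes only in rows, so rows that do not move let the fingers close. It gives the time, the measured TCP pose, the force, the opening and the grip force at its end, in the units of the state.
- monitor.read_state(): the state, without advancing time (a new reading comes with each control period).
- cams.camera(name): name is "scene" or "side" or "wrist"; returns a dict with "pixels" (480x640x3 uint8, blue, green, red), "z_map" (480x640 float32, m along the optical axis (not along the pixel's ray), 0 where there is no reading), "vfov" (degrees; the focal length in pixels is half the picture's height over the tangent of half this angle, whatever the lens; pixels are square), "cx", "cy" (the principal point, pixels), "T" (4x4, takes a point from camera to world coordinates). Camera axes: x right, y up, looking along -z (the intrinsics and any distortion apply to the point x, -y, -z); pixel columns grow to the right and rows downward; lengths in m; the calibration is good to about 2 mm. A picture is of the moment at which its call begins.
- ticket.close_job(): hands the job in; it is judged then, once.
The state is a dict: "time": time; "joint_positions": joint angles; "joint_vel": joint speeds; "joint_torque": joint torques, N m; "ee_pos": TCP position; "eef_rot": TCP orientation; "ft_force": force on the tool from outside, world axes, zero at the start; "torque": the same for the moment, N m; "width": finger opening in m; "grip_force": force on a finger pad.
Only numpy, scipy, OpenCV 4.12 (cv2) and the standard library are available. Lean on these libraries where they do the work, as an engineer would, in place of code of your own. Each camera call takes 0.05 s, during which the arm holds its last target. There are 200 camera calls.

### The job

The little green painting is finished: open the end catch of the painting board by pushing its red handle past the stiff point until it snaps into its open notch, and leave it open. Slide the orange-topped clamp dog along the slot to the open end, lift it out there and stand it upright in the empty compartment of the blue tray, and only then lay the painting face up in the middle of the slatted drying rack. Set both down without dropping them, and leave the other things on the table where they are.

Things in the scene. Friction and masses are not known exactly. Their poses are not given: they have to be found in the camera images.
- board: Fixed plywood board, 150 (x) x 380 (y) mm, top 36 mm above the table. Origin on the table under the T-slot's line; the aluminium slot runs along board y at x = 0 from y = -200 to +180 mm. Mouth 16 mm wide between lips 6 mm thick, cavity 35 mm wide, 10 mm high, floor 20 mm above the table. At the open end (y = +110 to +180 mm) the lips are cut away. Place and yaw vary (yaw to 0.2 rad).
- slot_end (a point): Slot floor in the pocket without lips (35 mm wide, also open endwise) at the slot's open end: board (0, 150, 20) mm, axes as the board's. A dog with its origin from 10 mm short of this point to 20 mm past it along the slot lifts straight up; short of that the lips hold its foot down.
- catch (a joint): End catch, rad: a flat steel bar on an upright pin at board (55, 150) mm. Near 0 = shut: its tail lies across the slot end, 40 to 50 mm high, and stops the dog. Grows clockwise seen from above; starts at 0 to 0.4. A spring link stiffens it: 3 to 8 N at the handle to 0.5, then 10 to 18 N up to its crest at 1.0, then it snaps open to its stop at 1.33. Let go before the crest it falls back below 0.5.
- catch_handle (a point): Centre of the top face of the catch's upright round red handle: 16 mm diameter, 64 mm tall, 50 to 114 mm above the table, 85 mm from the pin. At catch angle q it is at board (55 + 85 cos q, 150 - 85 sin q) mm: it swings towards board -y. Beside it, at board (82, 182) mm, stands a dark block 36 mm high with the spring link on top (to 65 mm).
- dog: Clamp dog, 0.16 kg; origin under its T-foot, y along the slot to the open end. Steel foot 29 x 54 x 7 mm (x, y, z), stem 9 mm wide, dark body 40 x 30 mm from z = 17.5 to 42 mm, a lip out to y = -27 mm at z = 36 to 42 mm over the painting's end, orange grip tab 20 (x) x 26 (y) mm, z = 42 to 70 mm. Starts in the slot, foot on its floor, next to the painting. Slides easily.
- painting: Small stretched canvas, green with a pale blue patch, 60 x 110 x 18 mm (x, y, z), 0.08 kg, origin at the centre of its underside, picture up. Starts on top of the board over the slot, long side along it, between a fixed aluminium stop (30 mm high) at its -y end and the dog at its +y end, whose lip overhangs it. The board beside its long sides is bare.
- tray: Fixed blue plastic tray, 200 x 130 mm (x, y), walls 34 mm high, 4 mm thick, floor 4 mm, split by a divider across the middle into two compartments of 94 x 122 mm: the one at -x is empty, the one at +x holds the spare dog. Origin at the centre of the underside. Stands left or right of the board.
- tray_empty (a point): Centre of the inner floor of the tray's empty compartment, 4 mm above the table; axes as the tray's.
- rack: Fixed wooden drying rack of four slats, 150 x 150 mm, 28 mm high, origin at the centre of its underside. Stands left or right of the board, on the other side from the tray.
- rack_top (a point): Centre of the rack's upper side, 28 mm above the table; axes as the rack's.
- spare_dog: Spare dog with a black tab, same size as the dog, standing in the tray's other compartment. To be left alone.
- pink_canvas: Pink canvas, 60 x 110 x 18 mm, lying on the table beyond the board; to be left alone. Origin at the centre of its underside.
- paint_jar: Yellow paint jar, 48 mm diameter, 60 mm high, beyond the board; to be left alone.
- blue_jar: Blue paint jar, 48 mm diameter, 60 mm high, beyond the board; to be left alone.
- water_cup: White cup, 72 mm diameter, 85 mm high, at the left far side; to be left alone.
Mind the look-alikes: they are no part of the job. There is more than one size of the painting; the job needs the middle-sized.

How it is judged:
On the way, in this order (a step that is already met when the one before it is completed fails the run):
1. the catch stands in its open notch (value of joint catch above 1.15 rad), for 0.2 s.
2. the dog has slid along the slot into the pocket at the open end, still down in the slot (y of dog in the frame of board above 0.137 m and x of dog in the frame of board between -0.01 and 0.01 m and z of dog in the frame of board between 0.01 and 0.028 m).
3. the dog is lifted clear of the board (z of dog in the frame of board above 0.05 m), for 0.1 s.
4. the dog stands upright in the tray's empty compartment, let go (x of dog in the frame of tray_empty between -0.035 and 0.035 m and y of dog in the frame of tray_empty between -0.05 and 0.05 m and z of dog in the frame of tray_empty below 0.006 m and angle between dog's own z axis and vertical below 0.15 rad and linear speed of dog below 0.02 m/s and contact force between the fingers and dog below 0.1 N), for 0.2 s.
5. the painting lies face up on the drying rack, let go (x of painting in the frame of rack_top between -0.03 and 0.03 m and y of painting in the frame of rack_top between -0.03 and 0.03 m and z of painting in the frame of rack_top between -0.006 and 0.006 m and angle between painting's own z axis and vertical below 0.1 rad and linear speed of painting below 0.02 m/s and contact force between the fingers and painting below 0.1 N), for 0.2 s.
At the end, for the whole second after the job is handed in: Catch open (above 1.15 rad); dog upright (0.15 rad) on the floor of the empty tray compartment (within 35 mm in x, 50 mm in y of its centre); painting flat, face up on the rack, centre within 30 mm of its centre in x and y; both released and at rest (all of step 4 and all of step 5 and value of joint catch above 1.15 rad); the robot touches nothing.
It fails at once if another thing on the table (spare dog, pink canvas, jars, cup) is moved more than 30 mm (distance of any of pink_canvas, spare_dog, paint_jar, blue_jar, water_cup from where it was at the start of the episode above 0.03 m).
It fails at once if the dog is dropped (falls free faster than 0.7 m/s) (linear speed of dog above 0.7 m/s and contact force between the fingers and dog below 0.05 N).
It fails at once if the painting is dropped (falls free faster than 0.7 m/s) (linear speed of painting above 0.7 m/s and contact force between the fingers and painting below 0.05 N).
It fails at once if the painting is lifted off the board before the dog is in the tray (z of painting in the frame of board above 0.066 m and distance between dog and tray_empty above 0.08 m).
It also fails if it takes over 72 s, if anything falls off the work surface, if the arm or the gripper's body presses on something with over 40 N, if the wrist force passes 120 N, or if a joint passes its speed limit or range.

## Working session

There is one attempt and no reset: what is moved stays moved. The work goes in short steps, Python scripts to look and compute and a shell command to move; the robot and the scene stay as the last step left them, time stands still between calls to the robot, and variables do not carry over. Pictures are saved under pics/ and viewed, at most 10 in all, crops included, and the job is handed in when it is done.

```bash
ls; mkdir -p pics
cat > h.py <<'E'
import numpy as np, cv2
from bench import monitor, cams, ticket, r
def shot(name,fn=None):
    c=cams.camera(name); np.savez(f'{fn or name}.npz',**c)
    cv2.imwrite(f'pics/{fn or name}.png',c['pixels']); return c
def load(fn): return dict(np.load(f'{fn}.npz'))
def world(c):
    z=c['z_map']; h,w=z.shape; f=h/2/np.tan(np.radians(float(c['vfov']))/2)
    v,u=np.mgrid[:h,:w]; P=np.stack([(u-c['cx'])/f*z,-(v-c['cy'])/f*z,-z,np.ones_like(z)],-1)
    return (P@c['T'].T)[...,:3]
E
python3 - <<'E'
from h import *
for n in('scene','side','wrist'):
    c=shot(n); print(n,c['vfov'],c['cx'],c['cy'],c['T'].round(3).tolist(),[k for k in c],(c['z_map']>0).mean())
s=monitor.read_state();print(s, r.tcp_to_grasp)
E
```

```text
pics
scene 49.16997082388116 321.362021295885 240.00001612873967 [[0.538, -0.656, 0.529, 1.173], [0.843, 0.414, -0.344, -0.448], [0.007, 0.631, 0.776, 1.034], [0.0, 0.0, 0.0, 1.0]] ['pixels', 'z_map', 'vfov', 'cx', 'cy', 'T'] 0.99607421875
side 53.1942702425997 319.28828139262157 245.3911414303671 [[0.904, 0.253, -0.345, 0.12], [-0.428, 0.543, -0.722, -0.924], [0.004, 0.8, 0.599, 0.821], [0.0, 0.0, 0.0, 1.0]] ['pixels', 'z_map', 'vfov', 'cx', 'cy', 'T'] 0.9961002604166667
wrist 68.82281534596781 316.9834583488785 238.6326704483176 [[1.0, -0.001, 0.0, 0.624], [0.001, 0.956, 0.295, 0.083], [-0.001, -0.295, 0.956, 0.385], [0.0, 0.0, 0.0, 1.0]] ['pixels', 'z_map', 'vfov', 'cx', 'cy', 'T'] 0.9956868489583334
{'time': 0.15, 'joint_positions': array([-0.0226149 ,  0.33272002, -0.06466779,  1.4607117 ,  0.02160171,
        1.34989383, -0.08850864]), 'joint_vel': array([-4.43111488e-04, -1.78949253e-03, -9.84925748e-04, -2.89612597e-03,
       -3.55998194e-04, -8.60266414e-04,  7.67481967e-05]), 'joint_torque': array([ 1.82067095e-03, -6.23630190e+01,  2.54254905e-02, -3.90143681e+01,
       -6.11935230e-02,  3.71907104e-02, -1.53469024e-06]), 'ee_pos': array([ 6.24725336e-01, -9.89176278e-06,  2.21958322e-01]), 'eef_rot': array([ 7.07109396e-01,  7.07103976e-01, -3.85960003e-04, -3.46869129e-04]), 'ft_force': array([ 0.63196076, -0.03893706, -0.07257679]), 'torque': array([-0.04405698,  0.00025728,  0.02003711]), 'grip_force': 0.0, 'width': 0.08749889035103688} 0.0187
```

View pics/scene.png

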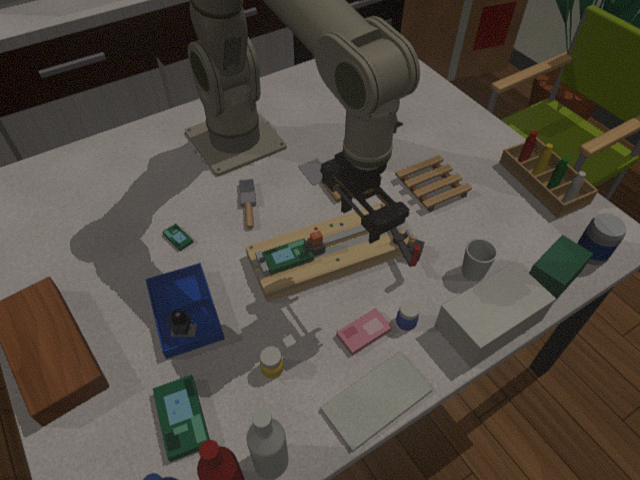

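View pics/side.png

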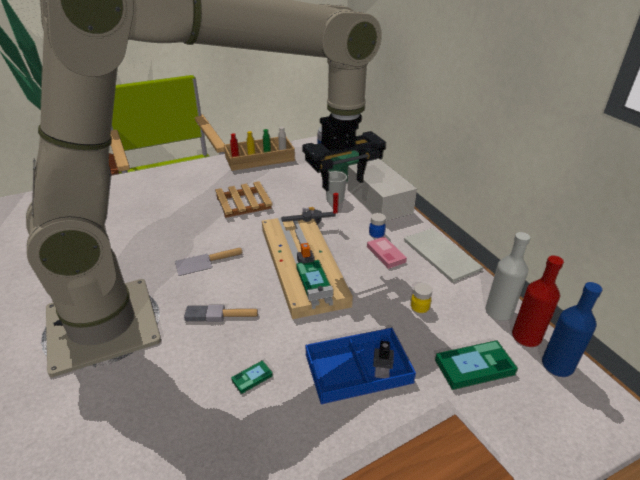

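View wrist.

The scene view shows the board at its centre, with the painting at (288,256), the orange tab at (316,238) and the red handle at (416,250). The tray is at (185,308) on the robot's right, and the rack is at (432,182) on its left. The side view agrees: tab (306,252), handle (336,203), rack (243,198), tray (358,362) with the spare dog in its far compartment.

View pics/wrist.png

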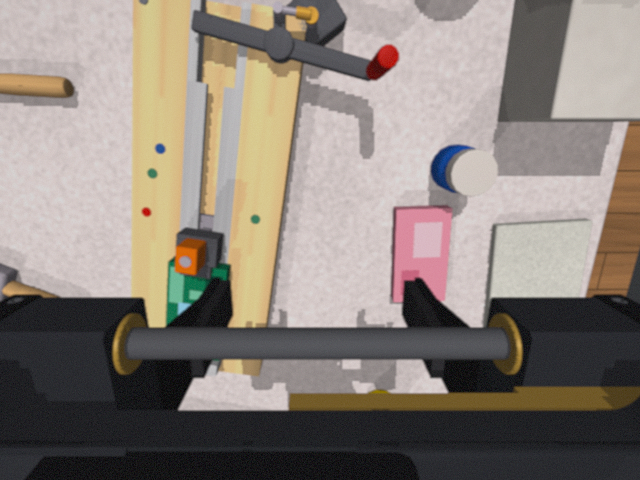

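Run:
```python
from h import *
def rep(n,name,m):
    k,lab,st,_=cv2.connectedComponentsWithStats(m.astype(np.uint8))
    P=world(C)
    for i in range(1,k):
        if st[i,4]>25:
            p=P[lab==i]; p=p[(p[:,2]>-.01)&(p[:,2]<.2)]
            if len(p)>20 and abs(np.median(p[:,1]))<.6 and .2<np.median(p[:,0])<1.1:
                top=p[p[:,2]>np.percentile(p[:,2],95)-.004]
                hull=cv2.minAreaRect(top[:,:2].astype(np.float32)*1000)
                print(n,name,st[i,4],'med',np.median(p,0).round(3),'zmax',np.percentile(p[:,2],95).round(3),'toprect',np.round(hull[0]),np.round(hull[1]),round(hull[2],1))
for n in('scene','side','wrist'):
    C=load(n); hsv=cv2.cvtColor(C['pixels'],cv2.COLOR_BGR2HSV); H,S,V=cv2.split(hsv)
    rep(n,'orange',(H>4)&(H<14)&(S>170)&(V>70))
    rep(n,'red',((H<4)|(H>175))&(S>150)&(V>50))
    rep(n,'green',(H>65)&(H<90)&(S>100)&(V>30))
    rep(n,'blue',(H>105)&(H<125)&(S>150)&(V>30))
    rep(n,'wood',(H>10)&(H<25)&(S>60)&(V>80))
```

```text
scene orange 40 med [ 0.511 -0.033  0.087] zmax 0.09 toprect [509. -32.] [23. 19.] 76.4
scene red 31 med [0.677 0.129 0.112] zmax 0.115 toprect [679. 129.] [13. 11.] 69.4
scene red 424 med [ 0.886 -0.441  0.152] zmax 0.165 toprect [ 880. -445.] [17. 33.] 31.3
scene green 41 med [ 0.243 -0.301  0.011] zmax 0.014 toprect [ 249. -301.] [25. 13.] 4.4
scene green 81 med [ 0.296 -0.282  0.011] zmax 0.015 toprect [ 285. -281.] [28. 63.] 67.0
scene green 544 med [0.867 0.439 0.073] zmax 0.076 toprect [862. 427.] [ 79. 111.] 9.4
scene green 48 med [ 0.497 -0.072  0.053] zmax 0.055 toprect [497. -77.] [28. 20.] 73.7
scene green 164 med [ 0.512 -0.141  0.053] zmax 0.056 toprect [ 497. -121.] [72. 51.] 79.6
scene green 1553 med [ 0.71  -0.476  0.023] zmax 0.026 toprect [ 707. -469.] [ 79. 146.] 79.6
scene blue 784 med [ 0.435 -0.338  0.003] zmax 0.029 toprect [ 480. -339.] [ 70. 129.] 22.5
scene blue 34 med [ 0.402 -0.387  0.003] zmax 0.006 toprect [ 402. -387.] [13. 35.] 41.1
scene blue 315 med [ 0.516 -0.336  0.003] zmax 0.013 toprect [ 529. -337.] [104.  53.] 24.2
scene blue 255 med [ 0.549 -
[... 3986 characters left out ...]

wrist wood 449 med [0.574 0.176 0.037] zmax 0.049 toprect [579. 166.] [20.  9.] 19.6
wrist wood 744 med [0.61  0.172 0.038] zmax 0.061 toprect [613. 175.] [11. 20.] 76.4
wrist wood 3493 med [0.522 0.115 0.021] zmax 0.022 toprect [519.  81.] [168.  38.] 76.6
wrist wood 12967 med [0.567 0.033 0.036] zmax 0.038 toprect [563.  10.] [283.  49.] 80.6
wrist wood 1384 med [0.35  0.124 0.019] zmax 0.021 toprect [348. 125.] [16. 63.] 87.0
wrist wood 481 med [ 0.281 -0.093  0.015] zmax 0.02 toprect [284. -92.] [15. 44.] 88.7
wrist wood 604 med [ 0.536 -0.181  0.036] zmax 0.038 toprect [ 533. -180.] [24. 48.] 83.4
wrist wood 5951 med [ 0.705 -0.242  0.006] zmax 0.008 toprect [ 704. -242.] [26.  5.] 3.8
```

The wrist view shows the catch: tail end at (200,22), pin at (279,43), red handle top at (388,58). The orange tab is at (190,255), with the painting below it. Next I'll fit the board frame, check the points against it and work out the catch arc.

```bash
cat >> h.py <<'E'
th=np.radians(-9.4); R2=np.array([[np.cos(th),-np.sin(th)],[np.sin(th),np.cos(th)]])
E
python3 - <<'E'
from h import *
W=load('wrist'); P=world(W)
for n,(u,v) in dict(tail=(203,25),pin=(279,43),bar=(340,63),hand=(390,55)).items():
    print(n,np.median(P[v-2:v+3,u-2:u+3].reshape(-1,3),0).round(4))
# slot lips: edges of board outline & slot from side cloud
S=load('side'); Q=world(S).reshape(-1,3); hsv=cv2.cvtColor(S['pixels'],cv2.COLOR_BGR2HSV).reshape(-1,3)
wood=(hsv[:,0]>10)&(hsv[:,0]<25)&(hsv[:,1]>60)&(abs(Q[:,2]-.037)<.006)&(Q[:,0]>.35)&(Q[:,0]<.7)&(abs(Q[:,1])<.24)
rc=cv2.minAreaRect((Q[wood,:2]*1000).astype(np.float32)); print('board',rc)
c=np.array(rc[0])/1000
def b(p): return ((np.array(p)-c)@R2).round(4)
print('rel centre: pin',b(P[43,279,:2]),'handle',b([.673,.1315]),'tab',b([.506,-.030]),'painting',b([.494,-.101]))
E
```

```text
tail [0.5284 0.1673 0.0505]
pin [0.5921 0.1531 0.0545]
bar [0.644  0.1386 0.0507]
hand [0.6747 0.133  0.1148]
board ((512.2720947265625, 3.5311737060546875), (390.20184326171875, 151.0138397216797), 80.68083190917969)
rel centre: pin [0.0545 0.1604] handle [0.1377 0.1525] tab [-0.0007 -0.0341] painting [-0.001  -0.1061]
```

```bash
python3 -m crank '{"steps":[[[0.19,0.53,0],[0,0,1]],[[0.19,0.53,0],[0,0,1]],[[0.19,0.53,0],[0,0,1]],[[0.19,0.53,0],[0,0,1]],[[0.19,0.53,0],[0,0,1]],[[0.19,0.53,0],[0,0,1]],[[0.19,0.53,0],[0,0,1]],[[0.19,0.53,0],[0,0,1]],[[0.2,0.53,0],[0,0,1]],[[0.2,0.53,0],[0,0,1]]]}' 46 20
python3 -m crank '{"steps":[[[0,0,-0.5],[0,0,1]],[[0,0,-0.5],[0,0,1]],[[0,0,-0.5],[0,0,1]],[[0,0,-0.5],[0,0,1]],[[0,0,-0.5],[0,0,1]],[[0,0,0],[0,0,0]]]}'
python3 - <<'E'
from h import *
shot('wrist','w2')
E
```

```text
time: 0.98
ee_pos: [0.6731, 0.1331, 0.2222]
eef_rot: [0.34, 0.94, -0.0, -0.0]
ft_force: [0.1, -0.2, -0.8]
width: 0.0464
grip_force: 0.0
time: 1.48
ee_pos: [0.6716, 0.1319, 0.1568]
eef_rot: [0.129, 0.992, -0.001, -0.002]
ft_force: [-1.2, 0.5, -0.6]
width: 0.0462
grip_force: 0.0
```

View pics/w2.png

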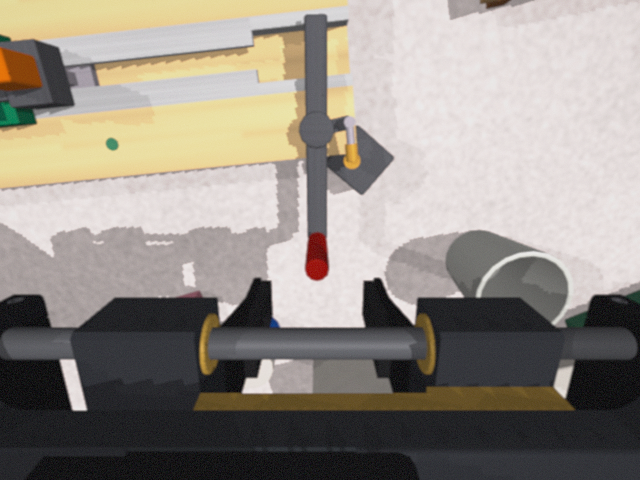

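The wrist view shows the handle top at (317,268), centred between the fingers, and the cup at (515,280) clear on the right. I'll go down and grip it.

```bash
python3 -m crank '{"steps":[[[0,0,-0.6],[0,0,0]],[[0,0,-0.6],[0,0,0]],[[0,0,-0.6],[0,0,0]],[[0,0,-0.6],[0,0,0]],[[0,0,-0.6],[0,0,0]],[[0,0,-0.1],[0,0,0]],[[0,0,0],[0,0,0]]]}'
python3 -m crank '{"steps":[[[0,0,0],[0,0,0]],[[0,0,0],[0,0,0]],[[0,0,0],[0,0,0]],[[0,0,0],[0,0,0]],[[0,0,0],[0,0,0]]]}' 5 30
python3 - <<'E'
from h import *
p=monitor.read_state()['ee_pos'][:2]; pin=np.array([.592,.153]); d=p-pin; print(p,np.hypot(*d)); a0=np.arctan2(*d[::-1]); q=-a0+th
print('q',q)
prev=p
for k in range(1,17):
    a=a0-np.radians(5*k); x=pin+.085*np.array([np.cos(a),np.sin(a)]); print(k,(q+np.radians(5*k)).round(2),((x-prev)/.025).round(2)); prev=x
E
```

```text
time: 2.12
ee_pos: [0.6727, 0.1325, 0.0824]
eef_rot: [0.132, 0.991, -0.0, -0.001]
ft_force: [0.4, -0.5, 0.7]
width: 0.0464
grip_force: 0.0
time: 2.53
ee_pos: [0.6733, 0.1325, 0.0831]
eef_rot: [0.131, 0.991, 0.0, 0.0]
ft_force: [0.1, 0.5, -0.4]
width: 0.0204
grip_force: 0.0
[0.6732757  0.13252924] 0.08381402677445794
q 0.08267523363469709
1 0.17 [-0.04 -0.3 ]
2 0.26 [-0.11 -0.28]
3 0.34 [-0.13 -0.27]
4 0.43 [-0.16 -0.25]
5 0.52 [-0.18 -0.24]
6 0.61 [-0.2  -0.22]
7 0.69 [-0.22 -0.2 ]
8 0.78 [-0.23 -0.18]
9 0.87 [-0.25 -0.16]
10 0.96 [-0.26 -0.14]
11 1.04 [-0.27 -0.12]
12 1.13 [-0.28 -0.09]
13 1.22 [-0.29 -0.07]
14 1.3 [-0.29 -0.04]
15 1.39 [-0.3  -0.02]
16 1.48 [-0.3   0.01]
```

```bash
python3 -m crank '{"steps":[[[0,0,-0.2],[0,0,0]],[[0,0,0],[0,0,0]],[[0,0,0],[0,0,0]],[[0,0,0],[0,0,0]]]}'
python3 -m crank '{"steps":[[[-0.04,-0.3,0],[0,0,-1]],[[-0.11,-0.28,0],[0,0,-1]],[[-0.13,-0.27,0],[0,0,-1]],[[-0.16,-0.25,0],[0,0,-1]],[[-0.18,-0.24,0],[0,0,-1]],[[-0.2,-0.22,0],[0,0,-1]],[[-0.22,-0.2,0],[0,0,-1]]]}'
python3 -m crank '{"steps":[[[-0.23,-0.18,0],[0,0,-1]],[[-0.25,-0.16,0],[0,0,-1]],[[-0.26,-0.14,0],[0,0,-1]],[[-0.27,-0.12,0],[0,0,-1]],[[-0.28,-0.09,0],[0,0,-1]],[[-0.29,-0.07,0],[0,0,-1]],[[-0.29,-0.04,0],[0,0,-1]],[[0,0,0],[0,0,0]],[[0,0,0],[0,0,0]],[[0,0,0],[0,0,0]]]}'
python3 - <<'E'
from h import *
p=monitor.read_state()['ee_pos'][:2]; d=p-np.array([.592,.153]); print(np.hypot(*d),-np.arctan2(*d[::-1])+th)
E
```

```text
time: 2.87
ee_pos: [0.6741, 0.132, 0.0796]
eef_rot: [0.131, 0.991, 0.0, 0.001]
ft_force: [-2.6, -3.2, 13.1]
width: 0.015
grip_force: 30.0
time: 3.45
ee_pos: [0.6499, 0.0908, 0.0798]
eef_rot: [0.424, 0.906, 0.003, 0.003]
ft_force: [9.3, 6.1, 4.3]
width: 0.0155
grip_force: 30.0
time: 4.28
ee_pos: [0.6002, 0.0678, 0.0795]
eef_rot: [0.676, 0.737, -0.0, 0.0]
ft_force: [-9.7, -4.2, 18.9]
width: 0.0155
grip_force: 30.0
0.08559333246733858 1.3109916639636507
```

```bash
python3 -m crank '{"steps":[[[0,0,0],[0,0,0]],[[0,0,0],[0,0,0]],[[0,0,0],[0,0,0]],[[0,0,0.3],[0,0,0]],[[0,0,0.7],[0,0,0]],[[0,0,1],[0,0,0]],[[0,0,1],[0,0,0]],[[0,0,1],[0,0,0]],[[0,0,0.5],[0,0,0]]]}' 46 20
python3 -m crank '{"steps":[[[-0.47,-0.48,0],[0,0,-1]],[[-0.47,-0.49,0],[0,0,-1]],[[-0.47,-0.49,0],[0,0,-0.9]],[[-0.47,-0.49,0],[0,0,0]],[[-0.47,-0.49,0],[0,0,0]],[[-0.47,-0.49,0],[0,0,0]],[[-0.47,-0.49,0],[0,0,0]],[[-0.47,-0.49,0],[0,0,0]],[[0,0,0],[0,0,0]],[[0,0,0],[0,0,0]]]}'
python3 - <<'E'
from h import *
W=shot('wrist','w3'); P=world(W); H,S,V=cv2.split(cv2.cvtColor(W['pixels'],cv2.COLOR_BGR2HSV))
m=(H>4)&(H<14)&(S>170)&(V>60)&(P[...,2]>.085)&(P[...,2]<.095); p=P[m]; print(len(p),p.mean(0),cv2.minAreaRect((p[:,:2]*1000).astype(np.float32)))
m=((H<4)|(H>175))&(S>150)&(P[...,2]>.1)&(P[...,2]<.12); print('handle',np.median(P[m],0),m.sum())
print(monitor.read_state()['ee_pos'])
E
```

```text
time: 5.03
ee_pos: [0.6015, 0.0688, 0.1938]
eef_rot: [0.676, 0.737, 0.002, 0.001]
ft_force: [1.3, 1.0, 0.3]
width: 0.046
grip_force: 0.0
time: 5.87
ee_pos: [0.5061, -0.0297, 0.1901]
eef_rot: [0.764, 0.646, 0.0, 0.0]
ft_force: [0.7, 0.7, -0.2]
width: 0.0458
grip_force: 0.0
142 [ 0.50668162 -0.02508552  0.08974369] ((538.1505737304688, 17.238426208496094), (141.1790313720703, 27.251419067382812), 54.87565231323242)
handle [0.59536587 0.06858987 0.1142952 ] 581
[ 0.50650559 -0.02888039  0.19008225]
```

View pics/w3.png

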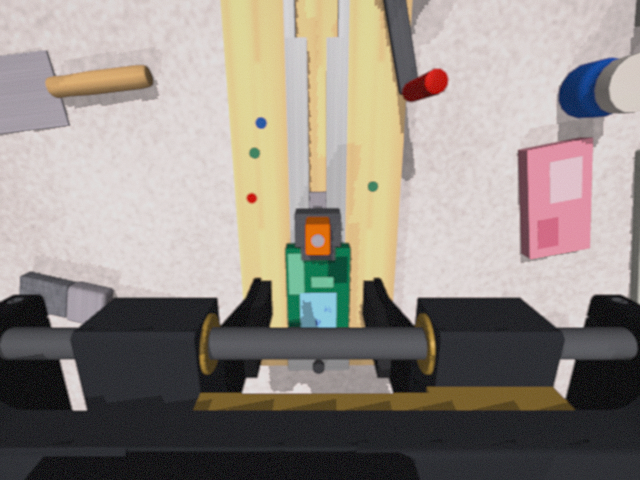

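The wrist view shows the catch held open, with the handle at (430,83), and the orange tab at (318,240) lined up between the fingers. I'll go down and grip the tab.

```bash
python3 -m crank '{"steps":[[[0,0,-0.7],[0,0,0]],[[0,0,-0.8],[0,0,0]],[[0,0,-0.9],[0,0,0]],[[0,0,-0.9],[0,0,0]],[[0,0,-0.8],[0,0,0]],[[0,0,-0.6],[0,0,0]],[[0,0,-0.3],[0,0,0]],[[0,0,0],[0,0,0]],[[0,0,0],[0,0,0]]]}'
python3 -m crank '{"steps":[[[0,0,0],[0,0,0]],[[0,0,0],[0,0,0]],[[0,0,0],[0,0,0]],[[0,0,0],[0,0,0]],[[0,0,0],[0,0,0]],[[0,0,0],[0,0,0]],[[0,0,0],[0,0,0]],[[0,0,0],[0,0,0]]]}' 12 15
```

```text
time: 6.67
ee_pos: [0.5067, -0.0287, 0.0653]
eef_rot: [0.763, 0.646, 0.0, -0.0]
ft_force: [0.9, 0.2, 0.5]
width: 0.0459
grip_force: 0.0
time: 7.33
ee_pos: [0.5065, -0.0292, 0.0654]
eef_rot: [0.763, 0.646, 0.0, 0.0]
ft_force: [-0.9, 0.0, 5.6]
width: 0.0198
grip_force: 15.0
```

```bash
python3 -m crank '{"steps":[[[0.03,0.2,0],[0,0,0]],[[0.06,0.4,0],[0,0,0]],[[0.07,0.4,0],[0,0,0]],[[0.06,0.4,0],[0,0,0]],[[0.07,0.4,0],[0,0,0]],[[0.06,0.4,0],[0,0,0]],[[0.07,0.4,0],[0,0,0]],[[0.06,0.4,0],[0,0,0]],[[0.07,0.4,0],[0,0,0]],[[0.07,0.4,0],[0,0,0]]]}'
python3 -m crank '{"steps":[[[0.07,0.4,0],[0,0,0]],[[0.06,0.4,0],[0,0,0]],[[0.07,0.4,0],[0,0,0]],[[0.06,0.4,0],[0,0,0]],[[0.07,0.4,0],[0,0,0]],[[0.06,0.4,0],[0,0,0]],[[0.07,0.4,0],[0,0,0]],[[0.06,0.4,0],[0,0,0]],[[0.07,0.4,0],[0,0,0]],[[0.06,0.35,0],[0,0,0]]]}'
python3 -m crank '{"steps":[[[0,0,0],[0,0,0]],[[0,0,0],[0,0,0]],[[0,0,0],[0,0,0]]]}'
```

```text
time: 8.17
ee_pos: [0.5222, 0.0675, 0.0654]
eef_rot: [0.763, 0.646, 0.0, 0.0]
ft_force: [-0.4, -1.4, 5.5]
width: 0.02
grip_force: 15.0
time: 9.0
ee_pos: [0.5381, 0.1666, 0.0655]
eef_rot: [0.763, 0.647, 0.001, -0.0]
ft_force: [-0.0, -1.4, 5.3]
width: 0.02
grip_force: 15.0
time: 9.25
ee_pos: [0.5381, 0.1663, 0.0654]
eef_rot: [0.763, 0.647, 0.001, -0.0]
ft_force: [0.3, 1.1, 5.6]
width: 0.0198
grip_force: 15.0
```

Run:
```python
from h import *
W=shot('side','s2'); P=world(W); H,S,V=cv2.split(cv2.cvtColor(W['pixels'],cv2.COLOR_BGR2HSV))
m=(H>4)&(H<14)&(S>170)&(V>60)&(P[...,2]>.06)&(P[...,2]<.1)&(abs(P[...,1])<.3); print('orange',m.sum(),np.median(P[m],0) if m.any() else 0)
p=monitor.read_state()['ee_pos']; print('board', (p[:2]-[.5123,.0035])@R2-[0,.010])
```

```text
orange 61 [0.53610593 0.15423272 0.08218969]
board [-0.0011039   0.15464209]
```

```bash
python3 -m crank '{"steps":[[[0,0,0.2],[0,0,0]],[[0,0,0.3],[0,0,0]],[[0,0,0.5],[0,0,0]],[[0,0,0.6],[0,0,0]],[[0,0,0.7],[0,0,0]],[[0,0,0.8],[0,0,0]],[[0,0,0.8],[0,0,0]],[[0,0,0.6],[0,0,0]],[[0,0,0.3],[0,0,0]],[[0,0,0],[0,0,0]]]}' 12 20
```

```text
time: 10.13
ee_pos: [0.5388, 0.1649, 0.1874]
eef_rot: [0.763, 0.646, 0.002, 0.001]
ft_force: [0.8, -1.2, -2.2]
width: 0.0196
grip_force: 20.0
```

Run:
```python
from h import *
# tray: precise outline from side + scene depth
for n in('side','scene'):
    C=load(n); P=world(C); H,S,V=cv2.split(cv2.cvtColor(C['pixels'],cv2.COLOR_BGR2HSV))
    m=(H>105)&(H<125)&(S>120)&(P[...,2]<.04)&(P[...,0]>.3)&(P[...,0]<.62)&(P[...,1]<-.25)&(P[...,1]>-.5)
    t=m&(P[...,2]>.028); f=m&(P[...,2]<.009)
    for k in(t,f): print(n,k.sum(),cv2.minAreaRect((P[k][:,:2]*1000).astype(np.float32)),np.median(P[k][:,2]))
    m=(V<45)&(P[...,2]>.06)&(P[...,2]<.085)&(P[...,0]>.35)&(P[...,0]<.62)&(P[...,1]<-.25)&(P[...,1]>-.5); print('spare',m.sum(),np.median(P[m],0) if m.any() else 0)
```

```text
side 899 ((478.36968994140625, -366.553955078125), (133.3889617919922, 200.2190704345703), 80.01615905761719) 0.032793327176674825
side 2835 ((477.96917724609375, -365.9473876953125), (131.71066284179688, 197.72064208984375), 79.49988555908203) 0.004787227815130857
spare 117 [ 0.52068326 -0.39471267  0.07306201]
scene 488 ((481.63037109375, -366.6651611328125), (128.31112670898438, 202.1980438232422), 79.14230346679688) 0.03162463107747937
scene 2589 ((481.1442565917969, -366.165283203125), (123.46385192871094, 201.26783752441406), 79.76062774658203) 0.0028798617954415295
spare 135 [ 0.53022088 -0.3884896   0.07110661]
```

```bash
python3 -m crank '{"steps":[[[-0.07,-0.35,0],[0,0,0]],[[-0.14,-0.7,0],[0,0,0]],[[-0.14,-0.7,0],[0,0,0]],[[-0.14,-0.7,0],[0,0,0]],[[-0.14,-0.7,0],[0,0,0]],[[-0.14,-0.7,0],[0,0,0]],[[-0.14,-0.7,0],[0,0,0]],[[-0.14,-0.7,0],[0,0,0]],[[-0.14,-0.7,0],[0,0,0]],[[-0.14,-0.7,0],[0,0,0]]]}'
python3 -m crank '{"steps":[[[-0.14,-0.7,0],[0,0,0]],[[-0.14,-0.7,0],[0,0,0]],[[-0.14,-0.7,0],[0,0,0]],[[-0.14,-0.7,0],[0,0,0]],[[-0.14,-0.7,0],[0,0,0]],[[-0.14,-0.7,0],[0,0,0]],[[-0.14,-0.7,0],[0,0,0]],[[-0.14,-0.7,0],[0,0,0]],[[-0.14,-0.7,0],[0,0,0]],[[-0.14,-0.7,0],[0,0,0]]]}'
python3 -m crank '{"steps":[[[-0.14,-0.7,0],[0,0,0]],[[-0.14,-0.7,0],[0,0,0]],[[-0.14,-0.7,0],[0,0,0]],[[-0.14,-0.7,0],[0,0,0]],[[-0.14,-0.7,0],[0,0,0]],[[-0.14,-0.7,0],[0,0,0]],[[-0.14,-0.7,0],[0,0,0]],[[-0.14,-0.7,0],[0,0,0]],[[-0.14,-0.7,0],[0,0,0]],[[-0.17,-0.6,0],[0,0,0]]]}'
python3 -m crank '{"steps":[[[0,0,0],[0,0,0]],[[0,0,0],[0,0,0]],[[0,0,0],[0,0,0]]]}'
python3 - <<'E'
from h import *
shot('side','s3');shot('scene','sc3')
E
```

```text
time: 10.97
ee_pos: [0.5034, -0.0033, 0.1837]
eef_rot: [0.763, 0.646, -0.001, -0.001]
ft_force: [0.3, 0.4, -1.5]
width: 0.0199
grip_force: 20.0
time: 11.8
ee_pos: [0.4682, -0.1779, 0.1837]
eef_rot: [0.763, 0.646, -0.001, -0.001]
ft_force: [0.3, 0.3, -1.3]
width: 0.0199
grip_force: 20.0
time: 12.63
ee_pos: [0.4323, -0.3504, 0.1836]
eef_rot: [0.764, 0.646, -0.001, -0.001]
ft_force: [-0.3, -1.0, -1.6]
width: 0.02
grip_force: 20.0
time: 12.88
ee_pos: [0.4335, -0.3485, 0.1841]
eef_rot: [0.763, 0.646, -0.0, -0.001]
ft_force: [0.9, 0.9, -1.7]
width: 0.0197
grip_force: 20.0
```

View pics/s3.png

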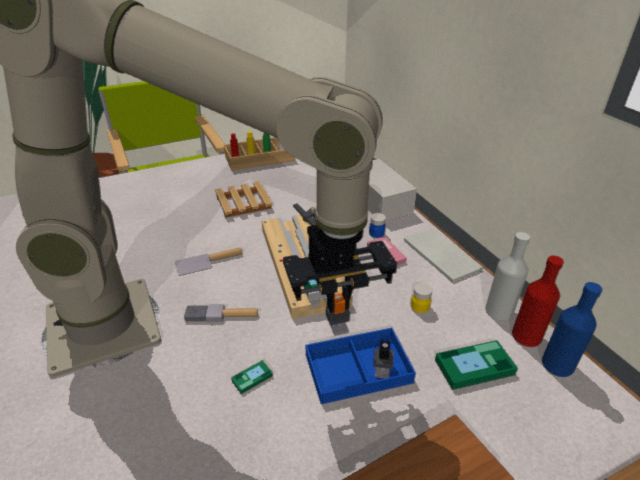

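The side view shows the dog hanging upright from the gripper, with its orange tab at (340,302). The tray's empty near compartment is at (338,370) and the spare dog at (383,358). I'll correct y by -9 mm and lower it.

```bash
python3 -m crank '{"steps":[[[-0.05,-0.2,-0.3],[0,0,0]],[[-0.05,-0.16,-0.6],[0,0,0]],[[0,0,-0.8],[0,0,0]],[[0,0,-0.8],[0,0,0]],[[0,0,-0.8],[0,0,0]],[[0,0,-0.8],[0,0,0]],[[0,0,-0.6],[0,0,0]],[[0,0,-0.3],[0,0,0]],[[0,0,-0.1],[0,0,0]],[[0,0,0],[0,0,0]]]}'
python3 -m crank '{"steps":[[[0,0,-0.05],[0,0,0]],[[0,0,-0.05],[0,0,0]],[[0,0,-0.05],[0,0,0]],[[0,0,0],[0,0,0]],[[0,0,0],[0,0,0]]]}'
```

```text
time: 13.82
ee_pos: [0.4314, -0.3581, 0.0573]
eef_rot: [0.763, 0.646, -0.0, -0.0]
ft_force: [0.2, -0.7, -2.2]
width: 0.0201
grip_force: 20.0
time: 14.23
ee_pos: [0.4317, -0.3583, 0.0541]
eef_rot: [0.763, 0.646, 0.0, 0.0]
ft_force: [0.3, -0.4, -2.3]
width: 0.0199
grip_force: 20.0
```

```bash
python3 -m crank '{"steps":[[[0,0,-0.06],[0,0,0]],[[0,0,-0.06],[0,0,0]],[[0,0,0],[0,0,0]],[[0,0,0],[0,0,0]]]}'
python3 -m crank '{"steps":[[[0,0,-0.05],[0,0,0]],[[0,0,0],[0,0,0]],[[0,0,0],[0,0,0]]]}'
```

```text
time: 14.57
ee_pos: [0.4314, -0.3582, 0.0507]
eef_rot: [0.763, 0.646, -0.0, -0.0]
ft_force: [0.4, 0.4, -2.0]
width: 0.0194
grip_force: 20.0
time: 14.82
ee_pos: [0.4315, -0.3582, 0.0495]
eef_rot: [0.763, 0.646, 0.0, -0.0]
ft_force: [0.4, 0.2, -2.4]
width: 0.0199
grip_force: 20.0
```

```bash
python3 -m crank '{"steps":[[[0,0,-0.05],[0,0,0]],[[0,0,0],[0,0,0]],[[0,0,0],[0,0,0]]]}' | grep -E 'ee_pos|ft'
python3 -m crank '{"steps":[[[0,0,-0.05],[0,0,0]],[[0,0,0],[0,0,0]],[[0,0,0],[0,0,0]]]}' | grep -E 'ee_pos|ft'
```

```text
ee_pos: [0.432, -0.3586, 0.0494]
ft_force: [-1.5, 1.4, 9.1]
ee_pos: [0.4325, -0.359, 0.0493]
ft_force: [-4.4, 4.5, 18.1]
```

The foot is on the floor at 0.0494, as predicted. I'll ease off, release and go straight up.

```bash
python3 -m crank '{"steps":[[[0,0,0.07],[0,0,0]],[[0,0,0],[0,0,0]]]}' | grep -E 'ee_pos|ft'
python3 -m crank '{"steps":[[[0,0,0],[0,0,0]],[[0,0,0],[0,0,0]],[[0,0,0],[0,0,0]],[[0,0,0],[0,0,0]],[[0,0,0.3],[0,0,0]],[[0,0,0.5],[0,0,0]],[[0,0,0.9],[0,0,0]],[[0,0,1],[0,0,0]],[[0,0,1],[0,0,0]],[[0,0,1],[0,0,0]]]}' 46 20
python3 - <<'E'
from h import *
W=shot('wrist','w4');C=shot('side','s4')
P=world(C); H,S,V=cv2.split(cv2.cvtColor(C['pixels'],cv2.COLOR_BGR2HSV))
m=(H>4)&(H<14)&(S>170)&(V>60)&(P[...,2]>.03)&(P[...,2]<.1)&(abs(P[...,1])<.45); p=P[m]; print('orange',m.sum(),np.median(p,0),p[:,2].max())
m=((H<4)|(H>175))&(S>150)&(P[...,2]>.105)&(P[...,2]<.12)&(P[...,1]>0);print('handle',m.sum(),np.median(P[m],0))
m=(H>65)&(H<90)&(S>100)&(V>30)&(P[...,2]>.047)&(P[...,2]<.06)&(P[...,0]<.6)&(P[...,1]<.1); p=P[m]; print('painting',cv2.minAreaRect((p[:,:2]*1000).astype(np.float32)),np.median(p[:,2]))
cv2.imwrite('pics/s4c.png',np.hstack([C['pixels'][150:450,170:470],cv2.resize(W['pixels'],(400,300))]))
E
```

```text
ee_pos: [0.4318, -0.3585, 0.0494]
ft_force: [-2.1, 1.6, 12.0]
time: 16.32
ee_pos: [0.4314, -0.3584, 0.1689]
eef_rot: [0.763, 0.646, 0.0, 0.001]
ft_force: [0.6, -0.3, 0.2]
width: 0.0463
grip_force: 0.0
orange 133 [ 0.42726351 -0.36778362  0.06802904] 0.07806699830585517
handle 11 [0.52981499 0.65400379 0.11002522]
painting ((495.4450378417969, -56.952842712402344), (15.297162055969238, 29.863325119018555), 86.62086486816406) 0.05507399922155215
```

View pics/s4c.png

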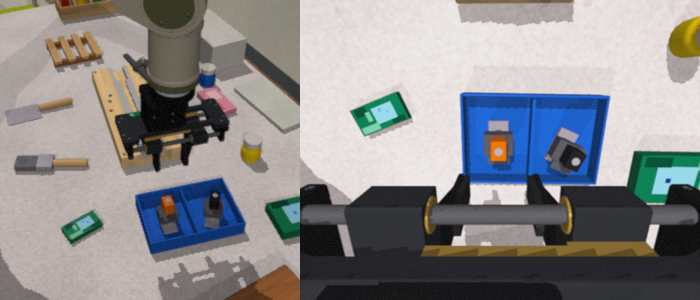

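Left crop: the dog stands upright in the near compartment, tab at (167,205). Right crop: the same from the wrist camera, tab at (498,150), with the spare dog untouched at (568,152). Next I'll move back towards the painting and measure it.

```bash
python3 -m crank '{"steps":[[[0.22,0.79,0.1],[0,0,0]],[[0.22,0.79,0.1],[0,0,0]],[[0.22,0.79,0.1],[0,0,0]],[[0.22,0.79,0.1],[0,0,0]],[[0.22,0.79,0.1],[0,0,0]],[[0.22,0.79,0.1],[0,0,0]],[[0.22,0.79,0.1],[0,0,0]],[[0.22,0.79,0.1],[0,0,0]],[[0.22,0.79,0.1],[0,0,0]],[[0.22,0.79,0.1],[0,0,0]]]}' 80 12
python3 -m crank '{"steps":[[[0,0,0],[0,0,0]],[[0,0,0],[0,0,0]],[[0,0,0],[0,0,0]]]}'
python3 - <<'E'
from h import *
W=shot('wrist','w5'); C=shot('scene','sc5')
for n,c in(('w',W),('sc',C)):
    P=world(c); H,S,V=cv2.split(cv2.cvtColor(c['pixels'],cv2.COLOR_BGR2HSV))
    m=(H>65)&(H<115)&(S>50)&(V>30)&(P[...,2]>.047)&(P[...,2]<.06)&(P[...,0]<.58)&(P[...,0]>.4)&(P[...,1]<.1)&(P[...,1]>-.25); m=cv2.morphologyEx(m.astype(np.uint8),cv2.MORPH_OPEN,np.ones((3,3)))>0
    p=P[m]; print(n,len(p),cv2.minAreaRect((p[:,:2]*1000).astype(np.float32)),np.median(p[:,2]))
    m=((H<4)|(H>175))&(S>150)&(P[...,2]>.1)&(P[...,2]<.12)&(P[...,1]>0)&(P[...,1]<.3);print('handle',m.sum(),np.median(P[m],0) if m.any() else 0)
E
```

```text
time: 17.25
ee_pos: [0.4866, -0.1599, 0.192]
eef_rot: [0.763, 0.646, 0.0, 0.0]
ft_force: [0.3, 0.3, -0.5]
width: 0.0803
grip_force: 0.0
time: 17.5
ee_pos: [0.4862, -0.1615, 0.1916]
eef_rot: [0.763, 0.646, -0.0, 0.0]
ft_force: [-0.9, -0.9, -0.4]
width: 0.0799
grip_force: 0.0
w 9222 ((493.9103088378906, -102.70287322998047), (111.21478271484375, 58.233787536621094), 80.60115051269531) 0.05473299851508984
handle 0 0
sc 635 ((496.3480224609375, -102.7373046875), (106.75719451904297, 59.5846061706543), 84.56770324707031) 0.05244407561957887
handle 18 [0.60173107 0.06645842 0.11177234]
```

View pics/w5.png

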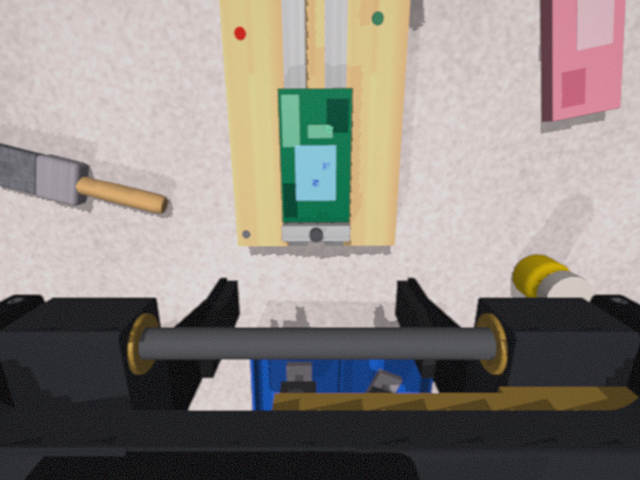

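The wrist view shows the whole painting at (316,155), in line with the tool and with bare board on both sides. Both views put its centre at (0.494, -0.103) with its top at 0.054.

```bash
python3 -m crank '{"steps":[[[0.08,0.59,0],[0,0,0]],[[0.08,0.59,0],[0,0,0]],[[0.08,0.59,0],[0,0,0]],[[0.09,0.59,-0.2],[0,0,0]],[[0,0,-0.7],[0,0,0]],[[0,0,-0.9],[0,0,0]],[[0,0,-0.9],[0,0,0]],[[0,0,-0.9],[0,0,0]],[[0,0,-0.9],[0,0,0]],[[0,0,-0.7],[0,0,0]]]}'
python3 -m crank '{"steps":[[[0,0,-0.5],[0,0,0]],[[0,0,-0.2],[0,0,0]],[[0,0,-0.05],[0,0,0]],[[0,0,0],[0,0,0]],[[0,0,0],[0,0,0]]]}'
```

```text
time: 18.43
ee_pos: [0.4939, -0.1027, 0.0596]
eef_rot: [0.764, 0.645, -0.001, -0.0]
ft_force: [0.7, -0.1, 0.1]
width: 0.0801
grip_force: 0.0
time: 18.85
ee_pos: [0.4954, -0.1021, 0.0435]
eef_rot: [0.763, 0.646, 0.0, 0.001]
ft_force: [0.4, -0.6, -0.5]
width: 0.0801
grip_force: 0.0
```

```bash
python3 -m crank '{"steps":[[[0,0,-0.1],[0,0,0]],[[0,0,0],[0,0,0]],[[0,0,0],[0,0,0]],[[0,0,0],[0,0,0]],[[0,0,0],[0,0,0]],[[0,0,0],[0,0,0]],[[0,0,0],[0,0,0]],[[0,0,0],[0,0,0]]]}' 50 15
python3 -m crank '{"steps":[[[0,0,0.1],[0,0,0]],[[0,0,0.2],[0,0,0]],[[0,0,0.4],[0,0,0]],[[0,0,0.6],[0,0,0]],[[0,0,0.8],[0,0,0]],[[0,0,0.8],[0,0,0]],[[0,0,0.8],[0,0,0]],[[0,0,0.8],[0,0,0]],[[0,0,0.5],[0,0,0]],[[0,0,0],[0,0,0]]]}'
```

```text
time: 19.52
ee_pos: [0.4949, -0.1017, 0.0403]
eef_rot: [0.763, 0.646, 0.0, 0.0]
ft_force: [-0.9, 0.4, 4.2]
width: 0.0598
grip_force: 15.0
time: 20.35
ee_pos: [0.4964, -0.102, 0.1687]
eef_rot: [0.763, 0.646, 0.002, 0.002]
ft_force: [1.6, -0.5, 0.2]
width: 0.0599
grip_force: 15.0
```

```bash
python3 -m crank '{"steps":[[[-0.03,0.3,0],[0,0,0]],[[-0.03,0.5,0],[0,0,0]],[[-0.04,0.7,0],[0,0,0]],[[-0.04,0.7,0],[0,0,0]],[[-0.04,0.7,0],[0,0,0]],[[-0.04,0.7,0],[0,0,0]],[[-0.04,0.7,0],[0,0,0]],[[-0.04,0.7,0],[0,0,0]],[[-0.04,0.7,0],[0,0,0]],[[-0.04,0.7,0],[0,0,0]]]}'
python3 -m crank '{"steps":[[[-0.04,0.7,0],[0,0,0]],[[-0.04,0.7,0],[0,0,0]],[[-0.04,0.7,0],[0,0,0]],[[-0.04,0.7,0],[0,0,0]],[[-0.04,0.7,0],[0,0,0]],[[-0.04,0.7,0],[0,0,0]],[[-0.04,0.7,0],[0,0,0]],[[-0.04,0.7,0],[0,0,0]],[[-0.04,0.7,0],[0,0,0]],[[-0.04,0.7,0],[0,0,0]]]}'
python3 -m crank '{"steps":[[[-0.04,0.7,0],[0,0,0]],[[-0.04,0.7,0],[0,0,0]],[[-0.04,0.7,0],[0,0,0]],[[-0.04,0.7,0],[0,0,0]],[[-0.04,0.7,0],[0,0,0]],[[-0.04,0.6,0],[0,0,0]],[[-0.04,0.4,0],[0,0,0]],[[0,0.2,0],[0,0,0]],[[0,0,0],[0,0,0]],[[0,0,0],[0,0,0]]]}'
```

```text
time: 21.18
ee_pos: [0.4841, 0.0595, 0.1638]
eef_rot: [0.763, 0.646, -0.001, -0.001]
ft_force: [1.0, 0.9, -0.5]
width: 0.06
grip_force: 15.0
time: 22.02
ee_pos: [0.474, 0.2343, 0.1637]
eef_rot: [0.763, 0.646, -0.001, -0.0]
ft_force: [0.0, 0.2, -0.8]
width: 0.0597
grip_force: 15.0
time: 22.85
ee_pos: [0.4682, 0.3501, 0.1645]
eef_rot: [0.763, 0.646, -0.0, 0.0]
ft_force: [-0.3, -0.4, -0.9]
width: 0.0598
grip_force: 15.0
```

```bash
python3 -m crank '{"steps":[[[0.02,0.42,-0.2],[0,0,0]],[[0.02,0.42,-0.5],[0,0,0]],[[0,0,-0.7],[0,0,0]],[[0,0,-0.8],[0,0,0]],[[0,0,-0.8],[0,0,0]],[[0,0,-0.8],[0,0,0]],[[0,0,-0.6],[0,0,0]],[[0,0,-0.4],[0,0,0]],[[0,0,-0.2],[0,0,0]],[[0,0,0],[0,0,0]]]}'
python3 -m crank '{"steps":[[[0,0,-0.05],[0,0,0]],[[0,0,-0.05],[0,0,0]],[[0,0,0],[0,0,0]],[[0,0,0],[0,0,0]]]}'
```

```text
time: 23.68
ee_pos: [0.4686, 0.3716, 0.0387]
eef_rot: [0.763, 0.646, -0.001, -0.0]
ft_force: [-0.1, -0.2, -0.7]
width: 0.0601
grip_force: 15.0
time: 24.02
ee_pos: [0.4696, 0.372, 0.0382]
eef_rot: [0.763, 0.646, 0.001, 0.0]
ft_force: [-0.3, -0.2, -0.7]
width: 0.06
grip_force: 15.0
```

```bash
for i in 1; do python3 -m crank '{"steps":[[[0,0,-0.08],[0,0,0]],[[0,0,-0.08],[0,0,0]],[[0,0,0],[0,0,0]],[[0,0,0],[0,0,0]]]}' | grep -E 'ee_|ft'; done
python3 -m crank '{"steps":[[[0,0,-0.06],[0,0,0]],[[0,0,0],[0,0,0]],[[0,0,0],[0,0,0]]]}' | grep -E 'ee_|ft'
```

```text
ee_pos: [0.4691, 0.3717, 0.0334]
ft_force: [-0.0, 0.2, -0.3]
ee_pos: [0.4694, 0.3719, 0.0323]
ft_force: [0.3, -0.5, 1.9]
```

The painting is just touching the slats. I'll release and rise straight up.

```bash
python3 -m crank '{"steps":[[[0,0,0],[0,0,0]],[[0,0,0],[0,0,0]],[[0,0,0],[0,0,0]],[[0,0,0],[0,0,0]],[[0,0,0.2],[0,0,0]],[[0,0,0.5],[0,0,0]],[[0,0,0.9],[0,0,0]],[[0,0,1],[0,0,0]],[[0,0,1],[0,0,0]],[[0,0,1],[0,0,0]]]}' 80 12
python3 -m crank '{"steps":[[[0,-0.8,0.5],[0,0,0]],[[0,-0.8,0.3],[0,0,0]],[[0,-0.8,0],[0,0,0]],[[0,-0.8,0],[0,0,0]],[[0,-0.4,0],[0,0,0]],[[0,0,0],[0,0,0]],[[0,0,0],[0,0,0]]]}'
python3 - <<'E'
from h import *
for n,f in(('side','s6'),('wrist','w6')):
    c=shot(n,f); P=world(c); H,S,V=cv2.split(cv2.cvtColor(c['pixels'],cv2.COLOR_BGR2HSV))
    m=(H>65)&(H<115)&(S>50)&(V>30)&(P[...,2]>.038)&(P[...,2]<.056)&(P[...,0]<.6)&(P[...,0]>.35)&(P[...,1]>.28)&(P[...,1]<.46); p=P[m]; print(n,len(p),cv2.minAreaRect((p[:,:2]*1000).astype(np.float32)) if len(p) else 0,np.percentile(p[:,2],[5,50,95]) if len(p) else 0)
    m=((H<4)|(H>175))&(S>150)&(P[...,2]>.1)&(P[...,2]<.12)&(P[...,1]>0)&(P[...,1]<.3);print('handle',m.sum(),np.median(P[m],0) if m.any() else 0)
    m=(H>4)&(H<14)&(S>170)&(V>60)&(P[...,2]>.05)&(P[...,2]<.1)&(P[...,1]<-.25)&(P[...,1]>-.45);print('tab',m.sum(),np.median(P[m],0) if m.any() else 0)
E
```

```text
time: 25.43
ee_pos: [0.4693, 0.3719, 0.1496]
eef_rot: [0.763, 0.646, 0.001, -0.0]
ft_force: [0.4, 0.3, 0.5]
width: 0.0798
grip_force: 0.0
time: 26.02
ee_pos: [0.4694, 0.2823, 0.1678]
eef_rot: [0.763, 0.646, 0.001, -0.0]
ft_force: [-0.2, -0.1, -0.6]
width: 0.0801
grip_force: 0.0
side 369 ((469.47412109375, 370.1202392578125), (116.68658447265625, 59.7445182800293), 80.83679962158203) [0.04220854 0.04680697 0.05013713]
handle 32 [0.59560161 0.06233923 0.11056324]
tab 144 [ 0.4276751  -0.36779669  0.07001138]
wrist 11283 ((468.8469543457031, 371.7850341796875), (108.6623306274414, 58.89095687866211), 80.50177764892578) [0.04551158 0.04675726 0.04796202]
handle 0 0
tab 0 0
```

View pics/s6.png

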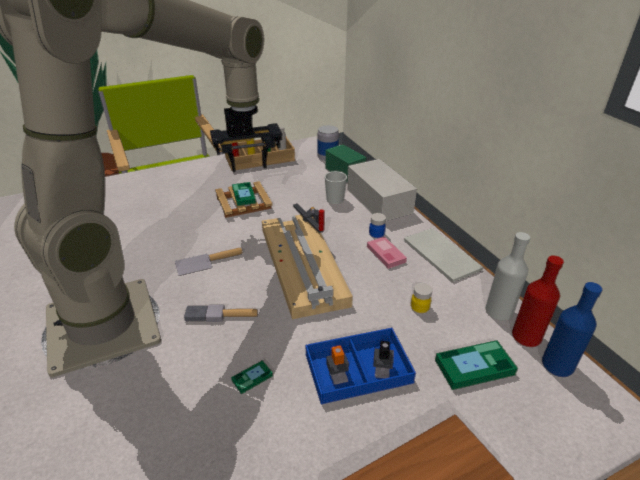

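The side view shows the painting flat on the rack at (243,194), the dog upright in the empty compartment at (338,362), and the catch open with its handle at (321,218). Nothing else has moved, so I'm handing it in.

```bash
python3 -c "from bench import ticket; print(ticket.close_job())"
```

```text
the job is handed in; nothing more can be done
None
```

The job is handed in, but the hand-in returned no verdict: in the last pictures the catch is open, the dog stands upright in the tray's empty compartment, the painting lies face up in the middle of the rack, and the other things look unmoved.

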